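Make up the setting-out kit and the bolting-up kit

ROBOT

A 6-joint arm with a two-finger parallel gripper is mounted at the origin on the work surface; the furniture and walls round the work are solid. World frame = base frame: x ahead of the robot, y to its left, z up, the work surface at z = 0. Lengths are in mm, angles in rad, forces in N, time in s.
With the tool pointing down it reaches from about 400 to 925 mm from the base axis. Payload 12.5 kg.
Tool frame: the origin (TCP) lies between the finger pads; the fingertips stand 25 mm ahead of it and the grasp point (between the pads) lies 6 mm ahead of it; z points along the fingers, y is the line along which they close (so a half turn about z gives the same grasp; the last joint's range is limited). The gripper opens to 95 mm and grips with 3 to 60 N. Pads are 20 mm wide; open, the fingers measure 119 mm over their backs; the gripper's body (75 mm by 180 mm) begins 59 mm behind the grasp point.
Start: joints at [-0.106, 0.491, 1.559, -0, 1.092, -0.106], TCP at [625.015, 0.021, 239.661] pointing down, gripper open.
Joint ranges: [-3.1, 3.1], [-0.84, 2.19], [0.05, 2.79], [-1.13, 4.28], [0.06, 2.93], [-2.69, 2.69]. Speed limits (rad/s): [2.22, 2.22, 2.79, 3.14, 3.14, 3.14].

INTERFACE

Orientations are given as [roll, pitch, yaw] about the fixed x, y, z axes, in that order (R = Rz(yaw) Ry(pitch) Rx(roll)).
In Python, from cell import state, read_camera, job_done, cut_out gives the robot as it stands. The module is installed in compiled form; this text tells all that it offers.
- The arm moves only by the tool jog_arm, never from a script. Its argument "motion" is a list of rows, each a list of 2 entries, a list of its own where there are three numbers: the shift along the tool's x, y, z in mm, then the turn about the tool's z in rad. A call has 1 to 5 rows; each row is the pose to reach, as a shift and turn from the pose commanded when the call began, along the tool's axes at that moment; what a row does not reach only later rows make up. A row lasts 1/10 s, in which the tool goes at most 50 mm and 8.59 degrees, less where a joint would pass 70% of its speed; a pose out of reach is approached as far as the arm can. A call with a gripper value outside its range is refused whole. "grip" is the closure, from 0 (fully open) to 1 (shut), set as the call begins (left out, the last holds). The fingers move at their own pace and stop on an object; the grip force is fixed at half the most. Time passes only in rows, so rows that repeat a pose let the fingers close. It gives the time, the measured TCP pose, the force, the opening and the grip force at its end, in the units of the state.
- state(): the state, without advancing time (a new reading comes with each control period).
- read_camera(name): name is "scene" or "side" or "wrist"; returns a dict with "img" (420x560x3 uint8, blue, green, red), "vertical_fov" (degrees; the focal length in pixels is half the picture's height over the tangent of half this angle, whatever the lens; pixels are square), "cx", "cy" (the principal point, pixels), "extrinsics" (4x4, takes a point from camera to world coordinates). Camera axes: x right, y up, looking along -z (the intrinsics and any distortion apply to the point x, -y, -z); pixel columns grow to the right and rows downward; lengths in mm; the calibration is good to about 2 mm. A picture is of the moment at which its call begins. There is no depth.
- job_done(): hands the job in; it is judged then, once.
Trained networks look in a picture, given as the dict that the camera call returned (one of the last four; its "shot" number tells which), for a name from the list of things; names that differ only in an ending like _2 or _b are one class to them, and where a whole thing is asked for, a point or a joint stands for the part that bears it (a point fixed in the world has none). Each returns a list of dicts, best first, with "p" (0 to 1); they miss things now and then, are a little off and sometimes report something else, mostly with a low value. They report only what shows in the picture. A call takes as long as a camera call. They do not tell look-alikes from the thing itself.
- cut_out(name, picture): "region" (420x560 bool, what is visible of it) and "box" ([left, top, right, bottom] in pixels, round what is visible of it).
The state is a dict: "t": time; "joints": joint angles; "qvel": joint speeds; "tau": joint torques, N m; "eef_pos": TCP position; "tcp_rot": TCP orientation; "ft_force": force on the tool from outside, world axes, zero at the start; "moment": the same for the moment, N m; "opening": opening from 0.0 (shut) to 1.0 (fully open); "grip_force": force on a finger pad.
Only numpy, scipy, OpenCV 4.12 (cv2) and the standard library are available. Lean on these libraries where they do the work, as an engineer would, in place of code of your own. Each camera call takes 0.05 s, during which the arm holds its last target. There are 200 camera calls.

TASK

Make up the two kit trays from the stock laid out between them: the setting-out tray takes the tape measure, standing upright, and the flat carpenter's pencil; the bolting-up tray takes the adjustable wrench, the bolt with its nut, and the marker pen for the witness mark on the tightened nut. Lay each one fully down on the floor of the pocket cut to its size, either way round, and leave the glue bottle and the chisel behind the stock where they are.

Things in the scene. Friction and masses are not known exactly. Their poses are not given: they have to be found in the camera images.
- setting_out_tray: Fixed black tray 270 (x) x 144 (y) x 20 mm high; origin: centre of underside. Pockets lie along x, 15 mm deep to a grey floor 5 mm above the bench, 8 mm wider than the tool all round. TWO pockets: pencil, 195 x 30 mm, centre x 0, y +38, with a 48 mm long finger cut-out at its middle reaching 35 mm to each side; tape measure, 104 x 55 mm, centre x -75, y -30.
- bolting_tray: Fixed black tray 270 (x) x 144 (y) x 20 mm; origin: centre of underside. Pockets lie along x, 15 mm deep to a grey floor 5 mm above the bench, 8 mm clear round the tool. THREE pockets, with finger cut-outs 48+ mm long at mid-length: wrench 233 x 54, centre x 0, y +35, cut-out 45 mm to each side; marker 151 x 32, centre x -51.5, y -39; bolt 96 x 44, centre x +79, y -39; cut-outs 36 mm to each side.
- wrench: Steel adjustable wrench lying flat, 217 mm long (y; jaws at -y), 12 mm thick, 0.27 to 0.53 kg. Origin: underside, half length. Its outline runs from x -24 to +14 mm (middle x -5). Grip and balance point: across the handle near the origin, 32 mm wide there, centred at x -2.
- pencil: Flat red carpenter's pencil lying on the bench, 179 mm long along its y axis, 14 mm wide (x), 8 mm thick (z). Origin: centre of the underside. Its point is at -y; either way round will do.
- tape_measure: Tape measure in a yellow case standing upright on its edge: 39 mm thick (x), 88 mm long (y) with the hook, 68 mm high, 0.3 to 0.4 kg. Origin: centre of the underside; the case runs from y -28 to +44 mm (middle +8), the small hook sticks out at -y. Grip across the thickness.
- marker_mid (a point): Round marker pen, white barrel, black cap, lying down, 135 mm long (y), 16 mm thick; this point: on its axis at half length, 8 mm above the bench. It can roll.
- bolt_mid (a point): Steel hex bolt with its nut run on, lying down, 80 mm long (y), 0.17 kg; this point: on its axis at half length, 12 mm above the bench. Head y -40 to -30, bare 16 mm shank -30 to +8 (grip across it at y -11), nut +8 to +21, thread to +40. Head and nut 24 mm across flats, 27.7 across corners.
- glue: Bystander: wood glue bottle standing on the bench behind the work, 48 x 62 mm, 202 mm tall, origin at the centre of its underside. Not wanted in a kit; not to be disturbed.
- chisel: Bystander: chisel lying on the bench behind the stock, 245 mm long along its y axis, 28 mm thick handle (+y half), origin at the centre of its underside. Not wanted in a kit; not to be disturbed.
Things that resemble listed ones, but are neither listed nor needed, are in the scene too. There is more than one size of the tape_measure; the one meant has the size given above.

How it is judged:
By the outcome, as a careful person would: the job done as asked, in the order asked, and still so for the second after the job is handed in, with the robot touching nothing.
It also fails if it takes over 115 s, if anything falls off the work surface, if the arm or the gripper's body presses on something with over 40 N, if the wrist force passes 120 N, or if a joint passes its speed limit or range.

## Working session

There is one attempt and no reset: what is moved stays moved. The work goes in short steps, Python scripts to look and compute and a tool call to move; the robot and the scene stay as the last step left them, time stands still between calls to the robot, and variables do not carry over. Pictures are saved under pics/ and viewed, at most 21 in all, crops included, and the job is handed in when it is done.

Besides the shell and the picture viewer there is one more tool, called after "Request:" as a command line: name --argument value ..., lists and objects as JSON in quotes. jog_arm: Moves the arm, as the interface text tells. Its arguments: {"type":"object","properties":{"motion":{"type":"array"},"grip":{"type":"number"}},"required":["motion"]}

```bash
mkdir -p pics; cat > h.py <<'E'
import numpy as np,cv2
from cell import *
def ray(p,u,v):
    f=p["img"].shape[0]/2/np.tan(np.radians(p["vertical_fov"])/2)
    E=np.array(p["extrinsics"]);d=E[:3,:3]@np.array([(u-p["cx"])/f,-(v-p["cy"])/f,-1]);return E[:3,3],d
def at(p,u,v,z):
    o,d=ray(p,u,v);return o+d*(z-o[2])/d[2]
def proj(p,P):
    f=p["img"].shape[0]/2/np.tan(np.radians(p["vertical_fov"])/2)
    E=np.array(p["extrinsics"]);c=E[:3,:3].T@(np.array(P,float)-E[:3,3]);return p["cx"]+f*c[0]/-c[2],p["cy"]-f*c[1]/-c[2]
E
python3 - <<'E'
from h import *
print(state())
for n in("scene","side"):
    p=read_camera(n);cv2.imwrite(f"pics/{n}0.png",p["img"])
    print(n,p["vertical_fov"],p["cx"],p["cy"],np.round(p["extrinsics"],3).tolist(),[k for k in p])
    for t in "setting_out_tray bolting_tray wrench pencil tape_measure marker_mid bolt_mid glue chisel".split():
        for d in cut_out(t,p):
            print(t,round(d["p"],2),np.round(d["box"]).tolist())
E
```

```text
{'t': 0.0, 'joints': array([-1.05605386e-01,  4.91551271e-01,  1.55948439e+00, -2.64103169e-05,
        1.09168981e+00, -1.05596981e-01]), 'qvel': array([ 0.00165578,  0.00090559,  0.00094554, -0.00141812,  0.00200831,
       -0.00014394]), 'tau': array([-9.52334158e-04, -6.12640929e+01, -2.58175153e+01,  6.92750537e-02,
        4.83079045e-02, -1.38641695e-05]), 'eef_pos': array([6.24768748e+02, 3.80516730e-02, 2.39054851e+02]), 'tcp_rot': array([-3.14046368e+00, -9.61077075e-05,  1.57080006e+00]), 'ft_force': array([-0.4175392 , -0.73006468,  0.62800432]), 'moment': array([-0.00394708, -0.02728785,  0.04167436]), 'grip_force': 0.0, 'opening': 0.9996281753897593}
scene 51.91588138003859 290.2996968646209 210.77602861678548 [[0.48, 0.404, -0.779, -141.176], [-0.877, 0.238, -0.416, -348.633], [0.017, 0.883, 0.469, 482.564], [0.0, 0.0, 0.0, 1.0]] ['img', 'vertical_fov', 'cx', 'cy', 'extrinsics', 'shot']
setting_out_tray 0.6 [116.0, 181.0, 240.0, 251.0]
bolting_tray 0.77 [369.0, 239.0, 499.0, 352.0]
wrench 0.84 [260.0, 210.0, 347.0, 245.0]
pencil 0.61 [277.0, 207.0, 346.0, 219.0]
tape_measure 0.98 [315.0, 247.0, 344.0, 296.0]
tape_measure 0.58 [297.0, 306.0, 330.0, 353.0]
tape_measure 0.54 [268.0, 242.0, 302.0, 266.0]
marker_mid 0.81 [213.0, 222.0, 244.0, 261.0]
bolt_mid 0.89 [268.0, 238.0, 302.0, 268.0]
glue 0.93 [392.0, 138.0, 427.0, 224.0]
chisel 0.75 [275.0, 181.0, 371.0, 204.0]
chisel 0.58 [366.0, 238.0, 494.0, 352.0]
side 49.035368294522854 279.8193022059409 212.56467846025234 [[-0.995, 0.047, -0.084, 443.925], [-0.096, -0.403, 0.91, 955.404], [0.009, 0.914, 0.406, 453.03], [0.0, 0.0, 0.0, 1.0]] ['img', 'vertical_fov', 'cx', 'cy', 'extrinsics', 'shot']
bolting_tray 0.98 [243.0, 166.0, 342.0, 194.0]
wrench 0.45 [245.0, 204.0, 272.0, 216.0]
tape_measure 0.89 [300.0, 182.0, 331.0, 207.0]
tape_measure 0.78 [361.0, 182.0, 387.0, 208.0]
bolt_mid 0.61 [290.0, 211.0, 317.0, 218.0]
glue 0.79 [195.0, 117.0, 218.0, 196.0]
```

View pics/scene0.png

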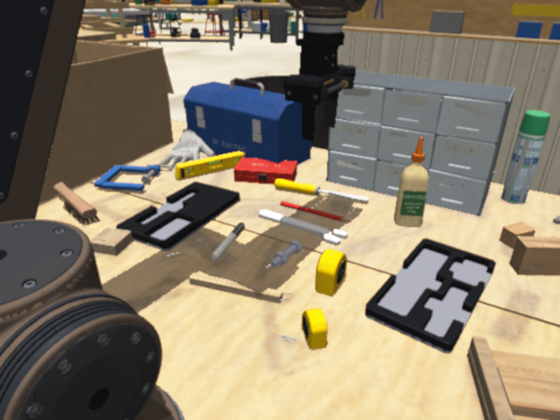

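View pics/side0.png

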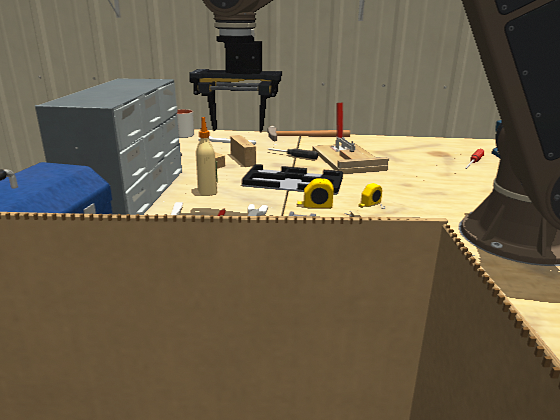

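The scene camera shows the setting-out tray at left (~178,215), the bolting tray at right (~435,295) and two tape measures: a larger one at (330,271) and a smaller one at (315,328). Wrench, pencil, marker and bolt lie between the trays, with the glue at (412,185) and the chisel at (320,190) behind them.

```bash
python3 - <<'E'
from h import *
p=read_camera("scene")
for n,u,v,z in [("sotray",178,216,20),("bolttray",434,296,20),("wrench",302,227,6),("pencil",311,211,4),("tapeBig base",328,290,0),("tapeSm base",316,345,0),("marker",228,241,8),("bolt",284,254,12),("glue base",411,222,0)]: print(n,at(p,u,v,z).round())
p=read_camera("wrist");cv2.imwrite("pics/w0.png",p["img"])
print(p["vertical_fov"],p["cx"],p["cy"],np.round(p["extrinsics"],3).tolist())
for t in "setting_out_tray bolting_tray wrench pencil tape_measure marker_mid bolt_mid glue chisel".split():
    for d in cut_out(t,p):
        b=d["box"];print(t,round(d["p"],2),np.round(b).tolist(),at(p,(b[0]+b[2])/2,(b[1]+b[3])/2,0).round())
E
```

```text
sotray [479. 265.  20.]
bolttray [ 482. -293.   20.]
wrench [596.  16.   6.]
pencil [677.  34.   4.]
tapeBig base [ 431. -122.    0.]
tapeSm base [ 302. -160.    0.]
marker [465. 120.   8.]
bolt [476.  -7.  12.]
glue base [ 753. -185.    0.]
61.97419206311279 277.1410649210117 207.86540563887337 [[1.0, -0.0, -0.0, 623.308], [0.0, 0.966, 0.259, 72.483], [0.0, -0.259, 0.966, 383.921], [0.0, 0.0, 0.0, 1.0]]
bolting_tray 0.67 [139.0, 344.0, 281.0, 363.0] [ 538. -223.    0.]
wrench 0.63 [230.0, 48.0, 273.0, 254.0] [595.  34.   0.]
pencil 0.81 [317.0, 70.0, 337.0, 233.0] [678.  33.   0.]
tape_measure 0.79 [102.0, 264.0, 144.0, 287.0] [ 439. -114.    0.]
tape_measure 0.26 [227.0, 46.0, 274.0, 253.0] [594.  35.   0.]
marker_mid 0.57 [57.0, 39.0, 191.0, 82.0] [467. 125.   0.]
marker_mid 0.32 [142.0, 342.0, 269.0, 360.0] [ 532. -220.    0.]
bolt_mid 0.55 [101.0, 181.0, 177.0, 206.0] [468. -14.   0.]
glue 0.57 [355.0, 321.0, 412.0, 356.0] [ 758. -202.    0.]
chisel 0.98 [396.0, 0.0, 433.0, 245.0] [770.  64.   0.]
```

View pics/w0.png

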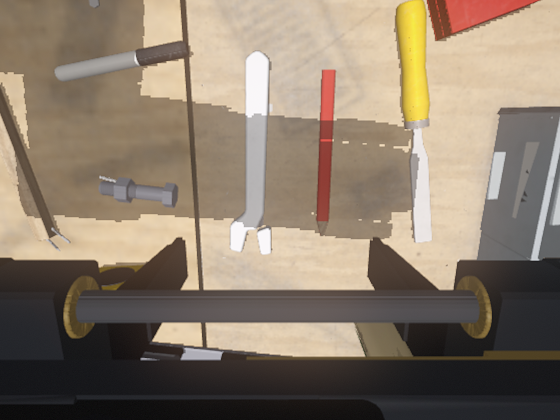

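The wrist view shows, from left to right, the marker at (120,60), the bolt at (140,192), the wrench at (257,150), the pencil at (325,150) and the chisel at (415,120). Image right is +x and image up is +y. Next I'll look at both trays.

Request:
jog_arm --motion '[[[40,-30,0],0],[[85,-65,0],0],[[130,-100,0],0],[[170,-130,0],0],[[190,-145,0],0]]'

```text
t: 2.05
eef_pos: [478.2, 191.6, 239.9]
tcp_rot: [3.141, -0.0, 1.571]
ft_force: [-0.5, 0.3, 1.0]
opening: 1.001
grip_force: 0.0
```

Request:
jog_arm --motion '[[[0,0,0],0],[[0,0,0],0]]'

```text
t: 2.25
eef_pos: [479.9, 190.6, 240.0]
tcp_rot: [3.141, -0.0, 1.573]
ft_force: [0.7, 0.9, 0.2]
opening: 0.999
grip_force: 0.0
```

```bash
cat > tray.py <<'E'
import sys
from h import *
name,out=sys.argv[1:3]
s=state();print(s["t"],s["eef_pos"].round(1),s["tcp_rot"].round(3))
p=read_camera("wrist");cv2.imwrite(out,p["img"])
for t in (name,"marker_mid"):
  for d in cut_out(t,p):
    m=np.argwhere(d["region"]);
    w=np.array([at(p,u,v,20 if "tray" in t else 8)[:2] for v,u in m],np.float32)
    r=cv2.minAreaRect(w);print(t,round(d["p"],2),np.round(d["box"]).tolist(),[np.round(x,1) for x in r])
E
python3 tray.py setting_out_tray pics/so.png
```

```text
2.25 [479.9 190.6 240. ] [ 3.141 -0.     1.573]
setting_out_tray 0.88 [172.0, 10.0, 455.0, 170.0] [array([511.1, 283.2]), array([268.9, 143.3]), np.float64(1.3)]
marker_mid 0.95 [210.0, 224.0, 326.0, 254.0] [array([467.3, 125. ]), array([134.2,  16.2]), np.float64(10.5)]
```

View pics/so.png

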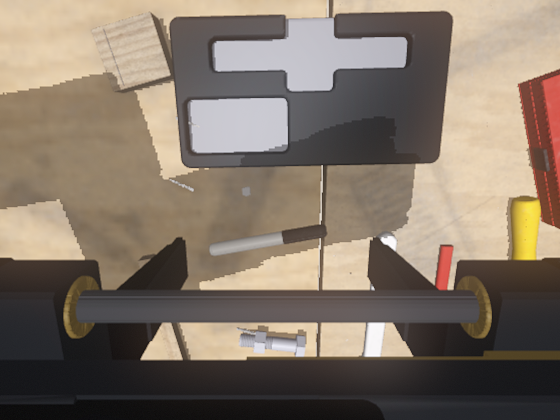

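The tray's rectangle comes out at 269x143 mm, centred at (511,283) and turned 1.3°, which agrees with the given size. The pencil pocket is at the top of the picture (310,53) and the tape pocket at (238,125). Next is a closer look at the pencil and wrench.

Request:
jog_arm --motion '[[[-37,33,0],0],[[-74,66,0],0],[[-111,99,0],0],[[-148,132,0],0],[[-185,165,0],0]]'

```text
t: 2.9
eef_pos: [646.4, 1.7, 239.4]
tcp_rot: [-3.141, 0.0, 1.569]
ft_force: [1.3, 0.3, -0.0]
opening: 1.001
grip_force: 0.0
```

Request:
jog_arm --motion '[[[-30,30,0],0],[[-35,33,0],0],[[-35,33,0],0],[[-35,33,0],0]]'

```text
t: 3.3
eef_pos: [677.4, -30.0, 239.4]
tcp_rot: [-3.141, -0.0, 1.57]
ft_force: [0.9, 0.8, -0.7]
opening: 0.998
grip_force: 0.0
```

```bash
cat > obj.py <<'E'
import sys
from h import *
# args: out name:z ...
s=state();print(s["t"],s["eef_pos"].round(1),s["tcp_rot"].round(3),s["opening"].round(3),s["grip_force"])
p=read_camera("wrist");cv2.imwrite(sys.argv[1],p["img"])
for a in sys.argv[2:]:
  t,z=a.split(":")
  for d in cut_out(t,p):
    w=np.array([at(p,u,v,float(z))[:2] for v,u in np.argwhere(d["region"])],np.float32)
    r=cv2.minAreaRect(w);print(t,round(d["p"],2),np.round(d["box"]).tolist(),[np.round(x,1) for x in r])
E
python3 obj.py pics/pw.png pencil:6 wrench:8 chisel:10
```

```text
Traceback (most recent call last):
  File "obj.py", line 4, in <module>
    s=state();print(s["t"],s["eef_pos"].round(1),s["tcp_rot"].round(3),s["opening"].round(3),s["grip_force"])
                                                                       ^^^^^^^^^^^^^^^^^^
AttributeError: 'float' object has no attribute 'round'
```

```bash
sed -i 's/s\["opening"\].round(3)/round(s["opening"],3)/' obj.py; python3 obj.py pics/pw.png pencil:6 wrench:8 chisel:10
```

```text
3.3 [677.4 -30.  239.4] [-3.141 -0.     1.57 ] 0.998 0.0
pencil 0.75 [24.0, 243.0, 131.0, 276.0] [array([ 445.4, -112.3]), array([ 47.8, 115.8]), np.float64(74.7)]
pencil 0.69 [269.0, 37.0, 285.0, 210.0] [array([675.8,  28.5]), array([177.1,  15.2]), np.float64(89.7)]
pencil 0.56 [45.0, 149.0, 129.0, 179.0] [array([469.1,  -9.2]), array([27.9, 90.1]), np.float64(83.2)]
wrench 0.75 [182.0, 14.0, 228.0, 231.0] [array([596.9,  25.7]), array([216.2,  48. ]), np.float64(87.8)]
chisel 0.42 [271.0, 40.0, 284.0, 210.0] [array([675.8,  27.7]), array([ 14.1, 175.5]), np.float64(0.2)]
```

Pencil at (675.8,28.5), lying along y. I'll descend with a partly closed gripper so the fingers clear the wrench.

Request:
jog_arm --motion '[[[30,-1,30],0],[[58,-2,70],0],[[58,-2,115],0],[[58,-2,155],0],[[58,-2,180],0]]' --grip 0.4

```text
t: 4.0
eef_pos: [674.7, 29.2, 57.1]
tcp_rot: [-3.139, -0.0, 1.572]
ft_force: [0.1, 0.3, -0.1]
opening: 0.643
grip_force: 0.0
```

Request:
jog_arm --motion '[[[0,0,20],0],[[0,0,33],0],[[0,0,33],0],[[0,0,33],0]]'

```text
t: 4.4
eef_pos: [676.2, 28.4, 27.2]
tcp_rot: [3.141, 0.0, 1.571]
ft_force: [0.2, 0.7, 0.2]
opening: 0.6
grip_force: 0.0
```

Request:
jog_arm --motion '[[[0,0,0],0],[[0,0,0],0],[[0,0,0],0],[[0,0,0],0],[[0,0,0],0]]' --grip 1

```text
t: 4.9
eef_pos: [676.0, 28.0, 26.7]
tcp_rot: [3.141, -0.0, 1.571]
ft_force: [-0.2, -0.5, -0.6]
opening: 0.234
grip_force: 0.0
```

Request:
jog_arm --motion '[[[0,0,0],0],[[0,0,0],0],[[0,0,-25],0],[[0,0,-55],0],[[0,0,-85],0]]'

```text
t: 5.4
eef_pos: [675.8, 28.0, 112.3]
tcp_rot: [-3.141, -0.0, 1.571]
ft_force: [0.2, 0.4, -0.1]
opening: 0.141
grip_force: 30.0
```

Request:
jog_arm --motion '[[[20,-11,0],0],[[55,-31,0],0],[[90,-51,0],0],[[125,-71,0],0],[[160,-91,0],0]]'

```text
t: 5.9
eef_pos: [583.4, 189.6, 111.0]
tcp_rot: [-3.141, 0.0, 1.571]
ft_force: [0.1, 1.2, -0.2]
opening: 0.138
grip_force: 30.0
```

Request:
jog_arm --motion '[[[35,-20,0],0],[[70,-40,0],0],[[105,-59,0],0],[[125,-71,0],0],[[133,-75,0],0]]'

```text
t: 6.4
eef_pos: [508.0, 322.9, 111.1]
tcp_rot: [-3.141, 0.0, 1.573]
ft_force: [0.5, 0.2, 0.0]
opening: 0.141
grip_force: 30.0
```

Request:
jog_arm --motion '[[[0,0,0],-0.13],[[0,0,0],-0.27],[[0,0,0],-0.41],[[0,0,0],-0.55],[[0,0,0],-0.69]]'

```text
t: 6.9
eef_pos: [510.1, 320.4, 111.2]
tcp_rot: [-3.141, 0.0, 2.266]
ft_force: [0.4, -1.0, 0.4]
opening: 0.142
grip_force: 30.0
```

Request:
jog_arm --motion '[[[0,0,0],-0.14],[[0,0,0],-0.28],[[0,0,0],-0.42],[[0,0,0],-0.56],[[0,0,0],-0.7]]'

```text
t: 7.4
eef_pos: [510.2, 320.3, 111.2]
tcp_rot: [-3.141, -0.0, 2.966]
ft_force: [0.1, -0.7, -0.2]
opening: 0.141
grip_force: 30.0
```

Request:
jog_arm --motion '[[[0,0,0],-0.12],[[0,0,0],-0.204],[[0,0,0],-0.204],[[0,0,0],-0.204]]'

```text
t: 7.8
eef_pos: [510.1, 320.6, 111.4]
tcp_rot: [-3.141, -0.0, -3.121]
ft_force: [-0.4, -0.0, -0.5]
opening: 0.138
grip_force: 30.0
```

```bash
python3 obj.py pics/pl1.png pencil:85 setting_out_tray:20; python3 -c "
from h import *
print(state()['joints'].round(2))"
```

```text
7.8 [510.1 320.6 111.4] [-3.141 -0.    -3.121] 0.138 29.99529428780079
pencil 0.88 [262.0, 76.0, 295.0, 355.0] [array([494.1, 320.4]), array([149.7,  15.1]), np.float64(1.1)]
setting_out_tray 0.74 [102.0, 12.0, 333.0, 359.0] [array([497.8, 283. ]), array([243.4, 143. ]), np.float64(1.2)]
[ 0.45  0.61  1.74 -0.    0.79 -1.14]
```

View pics/pl1.png

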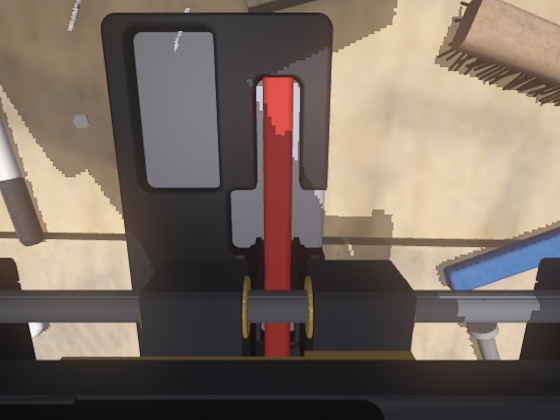

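The pencil is gripped squarely, aligned with its pocket at (278,160) to within about 1 mm and 0.2°. I'll lower it and release.

Request:
jog_arm --motion '[[[0,0,25],0],[[0,0,50],0],[[0,0,70],0],[[0,0,77],0],[[0,0,80],0]]'

```text
t: 8.45
eef_pos: [509.7, 320.8, 31.5]
tcp_rot: [-3.141, -0.001, -3.119]
ft_force: [-6.2, -4.1, 23.4]
opening: 0.14
grip_force: 30.0
```

Request:
jog_arm --motion '[[[0,0,0],0],[[0,0,0],0]]'

```text
t: 8.65
eef_pos: [510.5, 321.2, 32.5]
tcp_rot: [3.141, 0.001, -3.119]
ft_force: [0.3, -0.1, 0.5]
opening: 0.139
grip_force: 30.0
```

Request:
jog_arm --motion '[[[0,0,0],0],[[0,0,0],0],[[0,0,0],0],[[0,0,-30],0],[[0,0,-70],0]]' --grip 0.64

```text
t: 9.15
eef_pos: [509.3, 320.6, 100.9]
tcp_rot: [-3.14, -0.003, -3.119]
ft_force: [-0.1, -0.0, 0.4]
opening: 0.356
grip_force: 0.0
```

Request:
jog_arm --motion '[[[10,-38,-15],-0.08],[[20,-80,-15],-0.161],[[30,-122,-15],-0.161],[[42,-165,-10],-0.161],[[46,-195,0],-0.161]]' --grip 0.4

```text
t: 9.65
eef_pos: [467.7, 123.1, 102.2]
tcp_rot: [-3.141, 0.001, -2.958]
ft_force: [1.7, -0.4, -1.1]
opening: 0.601
grip_force: 0.0
```

Request:
jog_arm --motion '[[[0,0,0],0],[[0,0,0],0]]'

```text
t: 9.85
eef_pos: [468.9, 124.7, 101.8]
tcp_rot: [3.142, 0.0, -2.959]
ft_force: [0.6, -0.3, -0.6]
opening: 0.604
grip_force: 0.0
```

```bash
python3 obj.py pics/m1.png marker_mid:8
```

```text
9.85 [468.9 124.7 101.8] [ 3.142  0.    -2.959] 0.604 0.0
marker_mid 0.59 [265.0, 121.0, 289.0, 288.0] [array([460.7, 123.1]), array([122.,  15.]), np.float64(10.5)]
```

View pics/m1.png

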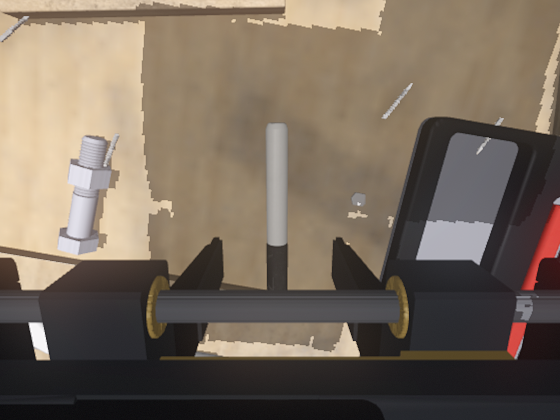

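The marker is centred between the fingers at (277,200) and parallel to them, so I descend and grip.

Request:
jog_arm --motion '[[[2,0,25],0],[[2,0,50],0],[[2,0,68],0],[[2,0,75],0],[[2,0,75],0]]'

```text
t: 10.45
eef_pos: [466.5, 125.4, 26.3]
tcp_rot: [3.142, -0.001, -2.956]
ft_force: [-0.1, -1.7, 0.7]
opening: 0.599
grip_force: 0.0
```

Request:
jog_arm --motion '[[[0,0,0],0],[[0,0,0],0],[[0,0,0],0],[[0,0,0],0],[[0,0,0],0]]' --grip 1

```text
t: 10.95
eef_pos: [466.7, 124.6, 26.8]
tcp_rot: [-3.142, 0.0, -2.957]
ft_force: [-0.7, 0.2, -0.1]
opening: 0.238
grip_force: 0.0
```

Request:
jog_arm --motion '[[[0,0,0],0],[[0,0,0],0],[[0,0,-25],0],[[0,0,-60],0],[[0,0,-100],0]]'

```text
t: 11.45
eef_pos: [466.1, 124.5, 127.2]
tcp_rot: [3.141, -0.002, -2.957]
ft_force: [0.2, 0.2, -1.0]
opening: 0.148
grip_force: 30.0
```

Request:
jog_arm --motion '[[[4,-25,-15],0],[[10,-65,-30],0],[[16,-105,-45],0],[[23,-147,-55],0],[[30,-189,-60],0]]'

```text
t: 11.95
eef_pos: [471.7, -68.3, 187.7]
tcp_rot: [-3.141, 0.001, -2.957]
ft_force: [0.9, 0.4, -0.8]
opening: 0.147
grip_force: 30.0
```

Request:
jog_arm --motion '[[[7,-42,-15],0],[[13,-84,-30],0],[[20,-126,-45],0],[[26,-168,-53],0],[[33,-210,-53],0]]'

```text
t: 12.45
eef_pos: [477.7, -281.1, 240.9]
tcp_rot: [-3.14, 0.001, -2.958]
ft_force: [0.9, 0.9, 0.4]
opening: 0.15
grip_force: 30.0
```

Request:
jog_arm --motion '[[[6,-40,0],0.1],[[11,-70,0],0.24],[[14,-89,0],0.38],[[14,-89,0],0.52],[[14,-89,0],0.66]]'

```text
t: 12.95
eef_pos: [479.9, -369.8, 239.1]
tcp_rot: [3.141, -0.001, 2.659]
ft_force: [-0.2, 1.3, 0.3]
opening: 0.147
grip_force: 30.0
```

Request:
jog_arm --motion '[[[0,0,0],0.14],[[0,0,0],0.28],[[0,0,0],0.42],[[0,0,0],0.56],[[0,0,0],0.7]]'

```text
t: 13.45
eef_pos: [480.1, -369.1, 239.4]
tcp_rot: [-3.141, -0.001, 1.96]
ft_force: [0.1, 0.6, -0.1]
opening: 0.15
grip_force: 30.0
```

Request:
jog_arm --motion '[[[0,0,0],0.14],[[0,0,0],0.28],[[0,0,0],0.394],[[0,0,0],0.394],[[0,0,0],0.394]]'

```text
t: 13.95
eef_pos: [480.2, -369.1, 239.5]
tcp_rot: [-3.142, -0.0, 1.575]
ft_force: [-0.7, 0.4, 0.5]
opening: 0.147
grip_force: 30.0
```

```bash
python3 obj.py pics/bt.png bolting_tray:20 tape_measure:66
```

```text
13.95 [ 480.2 -369.1  239.5] [-3.142 -0.     1.575] 0.147 30.000219494104385
bolting_tray 0.66 [183.0, 5.0, 469.0, 190.0] [array([ 520.5, -285.2]), array([145.1, 270.5]), np.float64(82.9)]
```

View pics/bt.png

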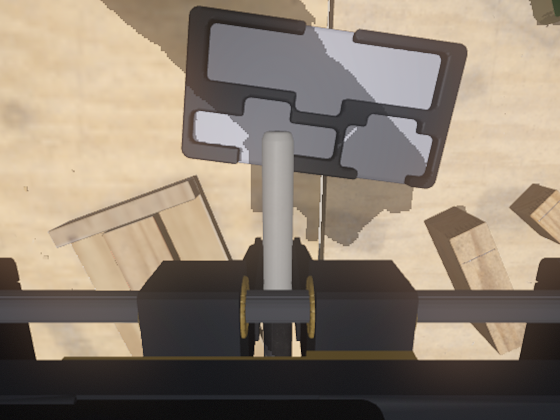

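The bolting tray is centred at (520.5,-285.2), turned -7.1°, with its wrench pocket on the +y side. I want to know what stands beside it before descending: a bench hook at (130,230), and something red.

```bash
python3 - <<'E'
from h import *
p=read_camera("side")
for u,v in [(340,103),(340,145),(345,150),(388,165),(352,172),(313,155)]:
    print((u,v),at(p,u,v,20).round(),at(p,u,v,60).round())
im=p["img"][80:220,230:410];cv2.imwrite("pics/sidecrop.png",cv2.resize(im,None,fx=4,fy=4,interpolation=cv2.INTER_CUBIC))
w=read_camera("wrist")
for u,v in [(195,180),(230,258),(52,235),(200,195)]: print((u,v),at(w,u,v,20).round(),at(w,u,v,50).round())
E
```

```text
(340, 103) [  363. -1398.    20.] [  371. -1181.    60.]
(340, 145) [ 381. -615.   20.] [ 387. -470.   60.]
(345, 150) [ 366. -555.   20.] [ 373. -415.   60.]
(388, 165) [ 241. -408.   20.] [ 260. -282.   60.]
(352, 172) [ 353. -328.   20.] [ 362. -209.   60.]
(313, 155) [ 471. -483.   20.] [ 468. -350.   60.]
(195, 180) [ 392. -364.   20.] [ 399. -359.   50.]
(230, 258) [ 426. -453.   20.] [ 430. -440.   50.]
(52, 235) [ 231. -426.   20.] [ 252. -415.   50.]
(200, 195) [ 396. -380.   20.] [ 403. -373.   50.]
```

View pics/sidecrop.png

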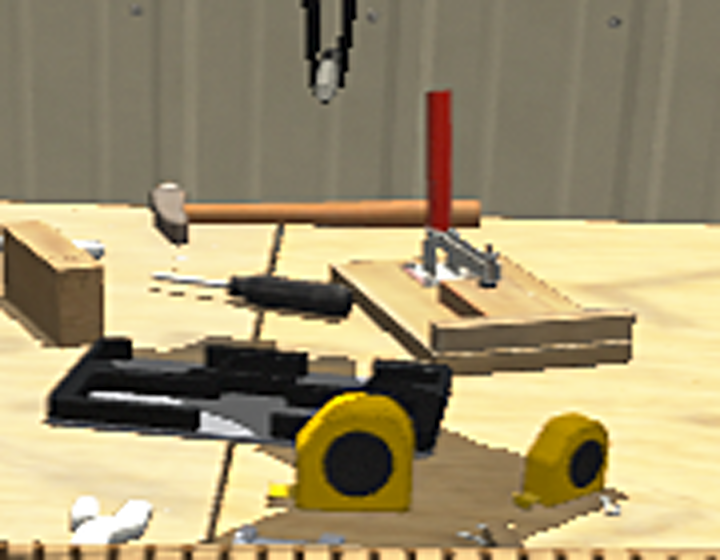

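The red handle is a toggle clamp near (375,-560), outside the gripper's sweep. I'll place the marker.

Request:
jog_arm --motion '[[[20,-6,30],0],[[45,-13,70],0],[[52,-16,110],0],[[52,-16,125],0.1],[[52,-16,125],0.24]]'

```text
t: 14.7
eef_pos: [463.5, -316.3, 112.3]
tcp_rot: [-3.138, -0.002, 1.329]
ft_force: [-0.3, -0.4, 0.2]
opening: 0.149
grip_force: 30.0
```

Request:
jog_arm --motion '[[[0,0,0],0.14],[[0,0,0],0.28],[[0,0,0],0.42],[[0,0,0],0.56],[[0,0,0],0.7]]'

```text
t: 15.2
eef_pos: [464.3, -317.3, 114.7]
tcp_rot: [3.141, -0.0, 0.627]
ft_force: [0.1, 0.8, 0.3]
opening: 0.151
grip_force: 30.0
```

Request:
jog_arm --motion '[[[0,0,0],0.14],[[0,0,0],0.28],[[0,0,0],0.42],[[0,0,0],0.56],[[0,0,0],0.7]]'

```text
t: 15.7
eef_pos: [464.3, -317.3, 114.7]
tcp_rot: [3.141, -0.0, -0.073]
ft_force: [-0.3, -0.1, -0.6]
opening: 0.145
grip_force: 30.0
```

Request:
jog_arm --motion '[[[0,0,0],0.059],[[0,0,0],0.059],[[0,0,0],0.059]]'

```text
t: 16.0
eef_pos: [464.3, -317.2, 114.7]
tcp_rot: [3.142, -0.0, -0.125]
ft_force: [-0.2, 0.3, 0.7]
opening: 0.147
grip_force: 30.0
```

```bash
python3 obj.py pics/bm.png marker_mid:90 bolting_tray:20
```

```text
16.0 [ 464.3 -317.2  114.7] [ 3.142 -0.    -0.125] 0.147 29.999689143151045
marker_mid 0.72 [264.0, 131.0, 294.0, 360.0] [array([ 465.9, -318.2]), array([ 15.7, 123.5]), np.float64(82.6)]
bolting_tray 0.8 [96.0, 1.0, 329.0, 290.0] [array([ 509.7, -284.6]), array([143.2, 194.7]), np.float64(82.9)]
```

View pics/bm.png

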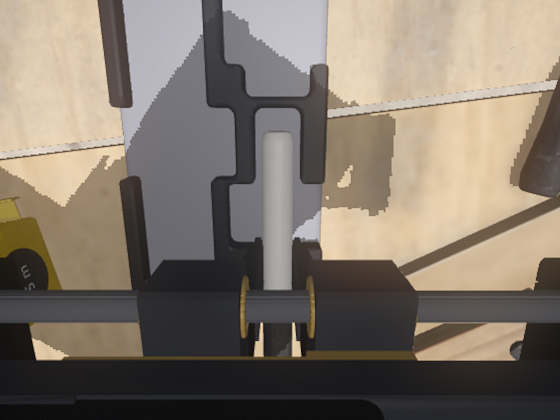

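The marker is in line with its pocket and about 3 mm short of centre lengthwise, so I shift 3 mm and lower.

Request:
jog_arm --motion '[[[3,0,25],0],[[3,0,50],0],[[3,0,70],0],[[3,0,79],0],[[3,0,83],0]]'

```text
t: 16.65
eef_pos: [467.0, -317.4, 31.3]
tcp_rot: [-3.141, 0.001, -0.127]
ft_force: [-9.0, 5.6, 40.2]
opening: 0.15
grip_force: 30.0
```

Request:
jog_arm --motion '[[[0,0,0],0],[[0,0,0],0]]'

```text
t: 16.85
eef_pos: [467.5, -317.9, 32.4]
tcp_rot: [3.141, -0.001, -0.127]
ft_force: [-0.6, 0.6, -0.3]
opening: 0.147
grip_force: 30.0
```

Request:
jog_arm --motion '[[[0,0,0],0],[[0,0,0],0],[[0,0,0],0],[[0,0,-30],0],[[0,0,-75],0]]' --grip 0.64

```text
t: 17.35
eef_pos: [466.4, -316.9, 105.7]
tcp_rot: [-3.139, 0.004, -0.127]
ft_force: [1.1, 0.2, 0.4]
opening: 0.357
grip_force: 0.0
```

Request:
jog_arm --motion '[[[-8,-30,-35],-0.1],[[-16,-62,-70],-0.24],[[-24,-94,-105],-0.38],[[-32,-124,-135],-0.52],[[-32,-124,-135],-0.66]]' --grip 0

```text
t: 17.85
eef_pos: [451.5, -188.2, 245.6]
tcp_rot: [3.137, -0.003, 0.541]
ft_force: [-0.1, -0.3, 0.3]
opening: 0.725
grip_force: 0.0
```

Request:
jog_arm --motion '[[[0,0,0],-0.14],[[0,0,0],-0.28],[[0,0,0],-0.42],[[0,0,0],-0.56],[[0,0,0],-0.7]]'

```text
t: 18.35
eef_pos: [451.1, -190.5, 241.8]
tcp_rot: [3.141, -0.0, 1.239]
ft_force: [-0.1, 0.0, 0.6]
opening: 0.995
grip_force: 0.0
```

Request:
jog_arm --motion '[[[0,0,0],-0.14],[[0,0,0],-0.28],[[0,0,0],-0.338],[[0,0,0],-0.338],[[0,0,0],-0.338]]'

```text
t: 18.85
eef_pos: [451.1, -190.5, 241.7]
tcp_rot: [3.141, 0.0, 1.569]
ft_force: [1.0, 0.6, -0.7]
opening: 1.0
grip_force: 0.0
```

```bash
python3 obj.py pics/tp.png tape_measure:66 bolt_mid:12
```

```text
18.85 [ 451.1 -190.5  241.7] [3.141 0.    1.569] 1.0 0.0
tape_measure 0.86 [114.0, 111.0, 179.0, 171.0] [array([ 331.9, -140.3]), array([66.6, 31.3]), np.float64(41.4)]
tape_measure 0.57 [237.0, 92.0, 327.0, 138.0] [array([ 452.3, -117. ]), array([79. , 38.6]), np.float64(4.4)]
bolt_mid 0.91 [278.0, 0.0, 339.0, 16.0] [array([479.9, -19.3]), array([12.9, 64.2]), np.float64(89.9)]
```

View pics/tp.png

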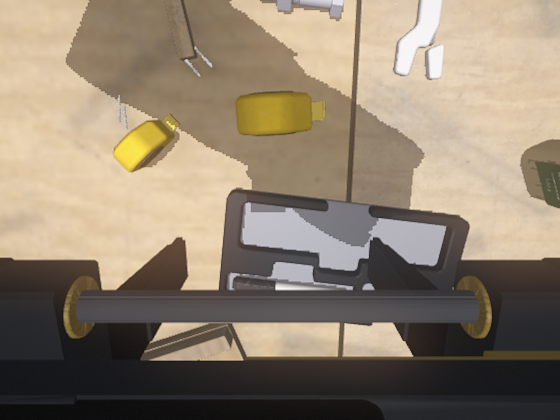

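The tape at (275,113) is the large one, 39 mm thick with its hook toward +x. The one at (145,145) is only 31 mm thick. The marker is in its pocket. I'll grip the large tape.

Request:
jog_arm --motion '[[[30,-2,25],0],[[60,-4,60],0],[[73,-4,90],0.1],[[73,-4,100],0.24],[[73,-4,100],0.38]]' --grip 0

```text
t: 19.5
eef_pos: [446.7, -116.8, 140.1]
tcp_rot: [-3.139, -0.0, 1.185]
ft_force: [-0.2, 0.3, -0.4]
opening: 1.005
grip_force: 0.0
```

Request:
jog_arm --motion '[[[0,0,0],0.14],[[0,0,0],0.28],[[0,0,0],0.42],[[0,0,0],0.56],[[0,0,0],0.7]]'

```text
t: 20.0
eef_pos: [447.3, -117.6, 141.7]
tcp_rot: [3.141, -0.0, 0.484]
ft_force: [0.1, -0.2, -0.1]
opening: 1.003
grip_force: 0.0
```

Request:
jog_arm --motion '[[[0,0,0],0.14],[[0,0,0],0.28],[[0,0,0],0.412],[[0,0,0],0.412],[[0,0,0],0.412]]'

```text
t: 20.5
eef_pos: [447.2, -117.5, 141.6]
tcp_rot: [3.142, -0.0, 0.082]
ft_force: [-0.1, -0.3, 0.5]
opening: 0.997
grip_force: 0.0
```

```bash
python3 obj.py pics/tg.png tape_measure:66
```

```text
20.5 [ 447.2 -117.5  141.6] [ 3.142 -0.     0.082] 0.997 0.0
tape_measure 0.96 [250.0, 141.0, 310.0, 264.0] [array([ 461.7, -117. ]), array([84.2, 36.9]), np.float64(1.5)]
tape_measure 0.94 [273.0, 319.0, 324.0, 359.0] [array([ 362.1, -140.2]), array([27.5, 38.1]), np.float64(4.8)]
```

View pics/tg.png

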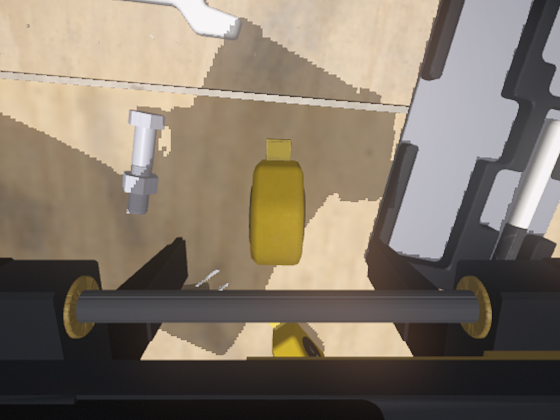

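The tape is centred between the fingers at (277,212) and aligned. I'll descend, grip and lift.

Request:
jog_arm --motion '[[[0,0,25],0],[[0,0,50],0],[[0,0,72],0],[[0,0,84],0],[[0,0,84],0]]'

```text
t: 21.1
eef_pos: [446.6, -117.3, 56.4]
tcp_rot: [-3.14, 0.002, 0.08]
ft_force: [-0.3, -0.2, 0.2]
opening: 0.999
grip_force: 0.0
```

Request:
jog_arm --motion '[[[0,0,0],0],[[0,0,0],0],[[0,0,0],0],[[0,0,0],0],[[0,0,0],0]]' --grip 1

```text
t: 21.6
eef_pos: [447.3, -117.6, 58.0]
tcp_rot: [3.141, -0.001, 0.079]
ft_force: [0.2, -0.4, -0.1]
opening: 0.632
grip_force: 0.0
```

Request:
jog_arm --motion '[[[0,0,0],0],[[0,0,0],0],[[0,0,0],0],[[0,0,0],0]]'

```text
t: 22.0
eef_pos: [447.2, -117.5, 57.6]
tcp_rot: [-3.142, 0.0, 0.079]
ft_force: [0.5, 0.1, 0.6]
opening: 0.379
grip_force: 29.8
```

Request:
jog_arm --motion '[[[0,0,-10],0],[[0,0,-30],0],[[0,0,-55],0],[[0,0,-80],0],[[0,0,-90],0]]'

```text
t: 22.5
eef_pos: [447.6, -117.7, 149.9]
tcp_rot: [3.14, -0.003, 0.079]
ft_force: [-0.5, -0.3, -3.1]
opening: 0.38
grip_force: 29.8
```

Request:
jog_arm --motion '[[[0,-15,0],0],[[1,-45,0],0],[[2,-80,0],0],[[3,-117,0],0],[[5,-155,0],0]]'

```text
t: 23.0
eef_pos: [438.8, 39.2, 146.7]
tcp_rot: [-3.141, 0.002, 0.078]
ft_force: [0.9, 0.0, -3.0]
opening: 0.377
grip_force: 29.8
```

Request:
jog_arm --motion '[[[1,-38,0],0],[[2,-76,0],0],[[3,-114,0],0],[[4,-150,0],0],[[5,-180,0],0]]'

```text
t: 23.5
eef_pos: [429.3, 219.4, 146.6]
tcp_rot: [3.141, 0.002, 0.08]
ft_force: [1.1, -0.6, -2.6]
opening: 0.377
grip_force: 29.8
```

Request:
jog_arm --motion '[[[1,-22,0],0.02],[[1,-34,0],0.056],[[1,-34,0],0.056],[[1,-34,0],0.056]]'

```text
t: 23.9
eef_pos: [428.2, 251.2, 146.8]
tcp_rot: [3.141, 0.002, 0.024]
ft_force: [-0.3, -0.4, -3.1]
opening: 0.379
grip_force: 29.8
```

```bash
python3 obj.py pics/tt.png tape_measure:150 setting_out_tray:20 pencil:12
```

```text
23.9 [428.2 251.2 146.8] [3.141e+00 2.000e-03 2.400e-02] 0.379 29.798907031163253
tape_measure 0.78 [238.0, 147.0, 322.0, 336.0] [array([443.5, 250.7]), array([35.8, 85.8]), np.float64(89.7)]
setting_out_tray 0.59 [133.0, 0.0, 337.0, 266.0] [array([476.3, 281.5]), array([196.8, 143.9]), np.float64(1.5)]
pencil 0.7 [177.0, 0.0, 204.0, 210.0] [array([498.4, 319.6]), array([155.3,  15.5]), np.float64(0.6)]
```

View pics/tt.png

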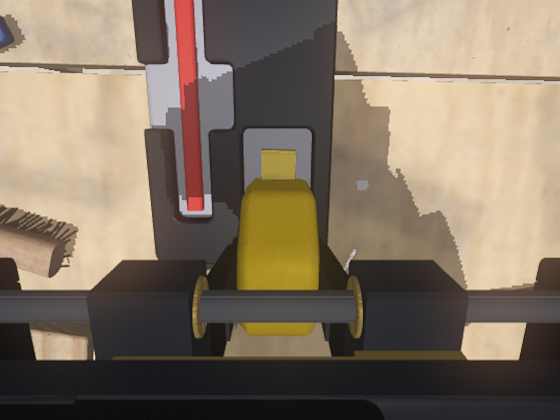

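The pencil lies flat in its pocket at (190,100), and the tape hangs in line over its pocket at (277,150). I'll lower the tape gently and release.

Request:
jog_arm --motion '[[[0,0,25],0],[[0,0,50],0],[[0,0,70],0],[[0,0,79],0],[[0,0,82],0]]'

```text
t: 24.6
eef_pos: [429.1, 250.8, 65.0]
tcp_rot: [3.141, 0.001, 0.022]
ft_force: [-0.5, 0.7, -2.9]
opening: 0.381
grip_force: 29.8
```

Request:
jog_arm --motion '[[[0,0,1],0],[[0,0,2],0],[[0,0,2],0],[[0,0,2],0]]'

```text
t: 25.0
eef_pos: [429.3, 251.3, 64.2]
tcp_rot: [-3.141, -0.001, 0.023]
ft_force: [-0.3, -0.9, -2.6]
opening: 0.376
grip_force: 29.8
```

Request:
jog_arm --motion '[[[0,0,0],0],[[0,0,0],0],[[0,0,0],0],[[0,0,0],0],[[0,0,0],0]]' --grip 0.3

```text
t: 25.5
eef_pos: [429.1, 251.2, 63.7]
tcp_rot: [-3.142, -0.0, 0.023]
ft_force: [-0.2, -0.3, -0.5]
opening: 0.689
grip_force: 0.0
```

Request:
jog_arm --motion '[[[0,0,-15],0],[[0,0,-45],0],[[0,0,-80],0],[[0,0,-110],0],[[0,0,-120],0]]'

```text
t: 26.0
eef_pos: [429.8, 251.5, 186.2]
tcp_rot: [-3.14, -0.004, 0.023]
ft_force: [0.5, 0.2, -0.1]
opening: 0.7
grip_force: 0.0
```

Request:
jog_arm --motion '[[[0,25,0],0],[[-3,65,0],0],[[-6,105,0],0],[[-9,145,0],0],[[-12,185,0],0]]' --grip 0.4

```text
t: 26.5
eef_pos: [420.7, 64.6, 183.0]
tcp_rot: [3.142, 0.001, 0.023]
ft_force: [0.3, -0.6, -0.7]
opening: 0.602
grip_force: 0.0
```

Request:
jog_arm --motion '[[[-2,40,0],0],[[-3,70,0],0],[[-3,80,0],0],[[-3,80,0],0],[[-3,80,0],0]]'

```text
t: 27.0
eef_pos: [420.1, -13.4, 183.3]
tcp_rot: [-3.141, 0.0, 0.023]
ft_force: [-0.4, 1.2, 0.5]
opening: 0.602
grip_force: 0.0
```

```bash
python3 obj.py pics/bo.png bolt_mid:12 wrench:8
```

```text
27.0 [420.1 -13.4 183.3] [-3.141  0.     0.023] 0.602 0.0
bolt_mid 0.97 [257.0, 90.0, 296.0, 180.0] [array([471.8,  -9.2]), array([28. , 80.6]), np.float64(83.1)]
wrench 0.71 [310.0, 0.0, 363.0, 21.0] [array([574.7, -59. ]), array([14.8, 42.6]), np.float64(1.3)]
```

View pics/bo.png

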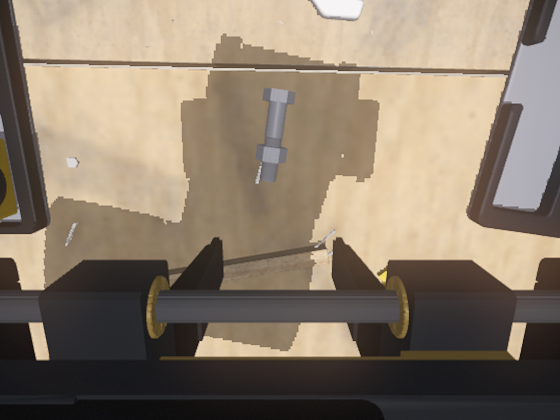

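Bolt at (471.8,-9.2), axis -6.9°, 80.6x28 mm, head toward +x. I'll grip the bare shank 11 mm toward the head, at (482.7,-10.5).

Request:
jog_arm --motion '[[[25,-1,20],0.07],[[55,-1,50],0.143],[[63,-1,85],0.143],[[63,-1,115],0.143],[[63,-1,130],0.143]]'

```text
t: 27.65
eef_pos: [482.5, -10.5, 51.3]
tcp_rot: [-3.141, 0.003, -0.119]
ft_force: [0.8, 0.0, 0.9]
opening: 0.598
grip_force: 0.0
```

Request:
jog_arm --motion '[[[0,0,12],0],[[0,0,22],0],[[0,0,25],0],[[0,0,25],0]]'

```text
t: 28.05
eef_pos: [483.2, -11.5, 28.7]
tcp_rot: [3.142, -0.0, -0.12]
ft_force: [0.6, 0.3, 0.3]
opening: 0.601
grip_force: 0.0
```

Request:
jog_arm --motion '[[[0,0,0],0],[[0,0,0],0],[[0,0,0],0],[[0,0,0],0],[[0,0,0],0]]' --grip 1

```text
t: 28.55
eef_pos: [483.2, -11.7, 28.8]
tcp_rot: [3.142, -0.0, -0.12]
ft_force: [0.0, 0.8, 0.0]
opening: 0.234
grip_force: 0.0
```

Request:
jog_arm --motion '[[[0,0,0],0],[[0,0,0],0],[[0,0,-20],0],[[0,0,-50],0],[[0,0,-90],0]]'

```text
t: 29.05
eef_pos: [482.3, -11.6, 118.5]
tcp_rot: [-3.142, 0.003, -0.12]
ft_force: [0.7, -0.2, -2.0]
opening: 0.162
grip_force: 30.0
```

Request:
jog_arm --motion '[[[10,20,0],0],[[27,53,0],0],[[45,88,0],0],[[63,123,0],0],[[81,158,0],0]]'

```text
t: 29.55
eef_pos: [544.7, -179.7, 118.5]
tcp_rot: [-3.141, 0.0, -0.12]
ft_force: [0.7, -0.1, -1.2]
opening: 0.16
grip_force: 30.0
```

Request:
jog_arm --motion '[[[18,35,0],0],[[36,70,0],0],[[54,105,0],0],[[68,133,0],0],[[76,149,0],0.004]]'

```text
t: 30.05
eef_pos: [602.3, -337.6, 117.9]
tcp_rot: [-3.142, 0.0, -0.126]
ft_force: [0.3, 0.8, -2.5]
opening: 0.164
grip_force: 30.0
```

Request:
jog_arm --motion '[[[0,0,0],0],[[0,0,0],0]]'

```text
t: 30.25
eef_pos: [601.6, -334.8, 117.9]
tcp_rot: [-3.141, 0.001, -0.125]
ft_force: [0.1, 0.5, -1.4]
opening: 0.161
grip_force: 30.0
```

```bash
python3 obj.py pics/bp.png bolt_mid:105 bolting_tray:20 marker_mid:13
```

```text
30.25 [ 601.6 -334.8  117.9] [-3.141e+00  1.000e-03 -1.250e-01] 0.161 29.99816805124283
bolt_mid 0.77 [250.0, 201.0, 307.0, 356.0] [array([ 591.7, -334.5]), array([27.3, 83.4]), np.float64(82.9)]
bolting_tray 0.74 [120.0, 144.0, 327.0, 357.0] [array([ 573.3, -292.5]), array([143.4, 167.8]), np.float64(82.9)]
```

View pics/bp.png

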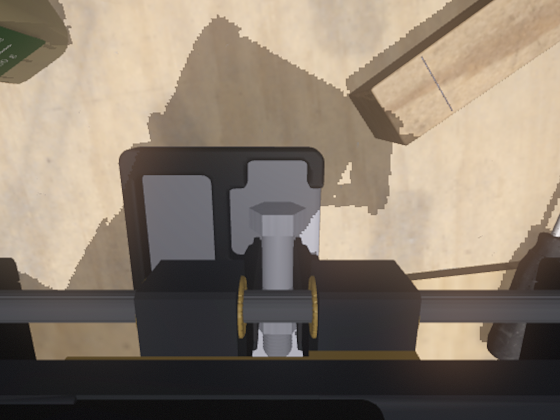

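The bolt is held level, head at (277,215), in line with its pocket, and the wood block at (440,90) is clear. I'll lower and release.

Request:
jog_arm --motion '[[[0,0,25],0],[[0,0,50],0],[[0,0,70],0],[[0,0,79],0],[[0,0,82],0]]'

```text
t: 30.95
eef_pos: [602.0, -334.7, 36.0]
tcp_rot: [-3.141, 0.001, -0.124]
ft_force: [-1.1, 0.6, -0.8]
opening: 0.16
grip_force: 30.0
```

Request:
jog_arm --motion '[[[0,0,1],0],[[0,0,2],0],[[0,0,2],0],[[0,0,2],0]]'

```text
t: 31.35
eef_pos: [602.4, -335.4, 35.3]
tcp_rot: [3.141, -0.001, -0.124]
ft_force: [-0.1, -0.1, -1.7]
opening: 0.16
grip_force: 30.0
```

Request:
jog_arm --motion '[[[0,0,0],0],[[0,0,0],0],[[0,0,0],0],[[0,0,0],0]]' --grip 0.65

```text
t: 31.75
eef_pos: [602.2, -335.3, 34.8]
tcp_rot: [3.142, -0.0, -0.124]
ft_force: [0.5, 0.0, -0.5]
opening: 0.345
grip_force: 0.0
```

Request:
jog_arm --motion '[[[0,0,-15],0],[[0,0,-45],0],[[0,0,-80],0],[[0,0,-110],0],[[0,0,-130],0]]'

```text
t: 32.25
eef_pos: [602.6, -335.6, 168.5]
tcp_rot: [3.14, -0.003, -0.124]
ft_force: [1.2, -0.1, -0.5]
opening: 0.35
grip_force: 0.0
```

Request:
jog_arm --motion '[[[-5,-35,-20],-0.1],[[-11,-75,-40],-0.24],[[-17,-115,-60],-0.38],[[-23,-155,-72],-0.52],[[-28,-195,-72],-0.66]]' --grip 0.2

```text
t: 32.75
eef_pos: [598.7, -136.9, 239.9]
tcp_rot: [3.138, -0.003, 0.541]
ft_force: [0.3, 0.5, 0.4]
opening: 0.713
grip_force: 0.0
```

```bash
python3 - <<'E'
from h import *
s=state();e=s["eef_pos"];y=s["tcp_rot"][2];d=np.array([597-e[0],-30-e[1]])
print(e,y,d@[np.cos(y),np.sin(y)],d@[np.sin(y),-np.cos(y)],240-e[2],1.5708-y)
E
```

```text
[ 598.70820919 -136.92243216  239.94874183] 0.5414247671664147 53.63938476154178 -92.51022040624837 0.05125816825665197 1.0293752328335852
```

Request:
jog_arm --motion '[[[18,-30,0],-0.14],[[36,-62,0],-0.28],[[54,-92,0],-0.42],[[54,-92,0],-0.56],[[54,-92,0],-0.7]]'

```text
t: 33.25
eef_pos: [597.9, -30.3, 238.0]
tcp_rot: [3.14, -0.0, 1.244]
ft_force: [1.0, -0.1, -0.7]
opening: 0.799
grip_force: 0.0
```

Request:
jog_arm --motion '[[[0,0,0],-0.14],[[0,0,0],-0.28],[[0,0,0],-0.333],[[0,0,0],-0.333],[[0,0,0],-0.333]]'

```text
t: 33.75
eef_pos: [598.0, -31.6, 237.4]
tcp_rot: [3.141, 0.0, 1.567]
ft_force: [0.1, 0.4, -0.4]
opening: 0.8
grip_force: 0.0
```

```bash
python3 obj.py pics/wr.png wrench:8 chisel:10 bolt_mid:15 marker_mid:12; python3 - <<'E'
from h import *
p=read_camera("wrist")
for d in cut_out("wrench",p)[:2]:
    m=d["region"];print(d["p"])
    for v in range(int(d["box"][1])+2,int(d["box"][3]),18):
        us=np.flatnonzero(m[v]);print(v,at(p,us[0],v,10)[:2].round(1),at(p,us[-1]+1,v,10)[:2].round(1))
E
```

```text
33.75 [598.  -31.6 237.4] [3.141 0.    1.567] 0.8 0.0
wrench 0.87 [253.0, 11.0, 298.0, 230.0] [array([592. ,  25.4]), array([ 47. , 216.8]), np.float64(0.6)]
chisel 0.64 [427.0, 1.0, 464.0, 218.0] [array([772.5,  40.3]), array([ 29.3, 216.7]), np.float64(9.5)]
0.96Traceback (most recent call last):
  File "<stdin>", line 6, in <module>
IndexError: index 0 is out of bounds for axis 0 with size 0
```

View pics/wr.png

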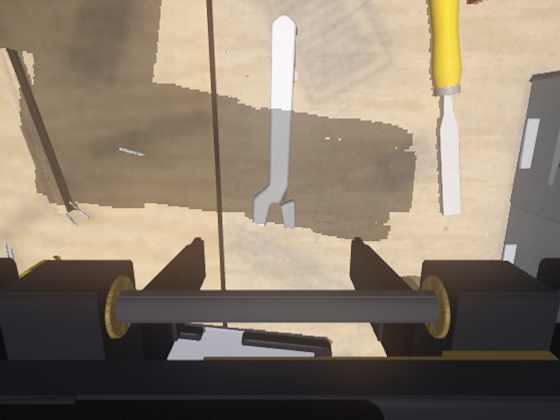

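```bash
python3 - <<'E'
from h import *
p=read_camera("wrist")
for d in cut_out("wrench",p)[:1]:
    m=d["region"];print(d["p"],d["box"])
    for v in range(int(d["box"][1])+3,int(d["box"][3]),10):
        us=np.flatnonzero(m[v])
        if len(us): a,b=at(p,us[0],v,12)[:2],at(p,us[-1]+1,v,12)[:2];print(v,us[0],us[-1]+1,a.round(1),(b-a)[0].round(1),((a+b)/2)[0].round(1))
for n in("scene","side"):
    q=read_camera(n)
    for t in("wrench","tape_measure","bolt_mid","marker_mid","pencil"): print(n,t,[(round(d["p"],2),np.round(d["box"]).tolist()) for d in cut_out(t,q)])
cv2.imwrite("pics/wrc.png",cv2.resize(p["img"][0:250,180:380],None,fx=2.4,fy=2.4,interpolation=cv2.INTER_CUBIC))
E
```

```text
0.75 [254.4, 14.7, 299.7, 229.2]
17 278 292 [597.6 130.2] 13.3 604.2
27 272 297 [591.8 121.6] 24.0 603.8
37 271 296 [590.8 112.8] 24.1 602.9
47 272 296 [591.7 103.9] 23.3 603.4
57 272 295 [591.6  94.9] 22.5 602.9
67 272 295 [591.6  85.7] 22.7 602.9
77 270 295 [589.6  76.5] 24.8 602.0
87 270 294 [589.5  67.1] 24.0 601.5
97 271 293 [590.4  57.5] 22.1 601.5
107 271 293 [590.4  47.8] 22.3 601.5
117 271 293 [590.3  38. ] 22.5 601.5
127 271 293 [590.2  28.1] 22.6 601.6
137 270 292 [589.1  18. ] 22.8 600.5
147 268 291 [587.    7.7] 24.0 599.0
157 270 290 [589.   -2.7] 21.0 599.5
167 270 291 [588.9 -13.2] 22.2 600.0
177 270 290 [588.8 -23.9] 21.3 599.5
187 266 289 [584.5 -34.8] 24.7 596.8
197 254 288 [571.3 -45.8] 36.8 589.8
207 253 296 [570. -57.] 46.9 593.5
217 253 296 [569.8 -68.4] 47.3 593.5
227 285 295 [605.1 -80. ] 11.1 610.6
scene wrench [(0.8, [259.0, 208.0, 347.0, 246.0])]
scene tape_measure [(0.86, [299.0, 305.0, 331.0, 354.0]), (0.73, [147.0, 201.0, 188.0, 239.0])]
scene bolt_mid [(0.94, [458.0, 255.0, 483.0, 284.0])]
scene marker_mid [(0.87, [433.0, 287.0, 462.0, 332.0])]
scene pencil [(0.63, [141.0, 194.0, 191.0, 224.0]), (0.24, [149.0, 201.0, 188.0, 239.0])]
side wrench [(0.47, [247.0, 203.0, 268.0, 218.0])]
side tape_measure [(0.9, [362.0, 184.0, 383.0, 211.0])]
side bolt_mid [(0.49, [258.0, 165.0, 284.0, 175.0]), (0.2, [243.0, 168.0, 342.0, 196.0])]
side marker_mid [(0.43, [306.0, 173.0, 334.0, 180.0])]
side pencil []
```

View pics/wrc.png

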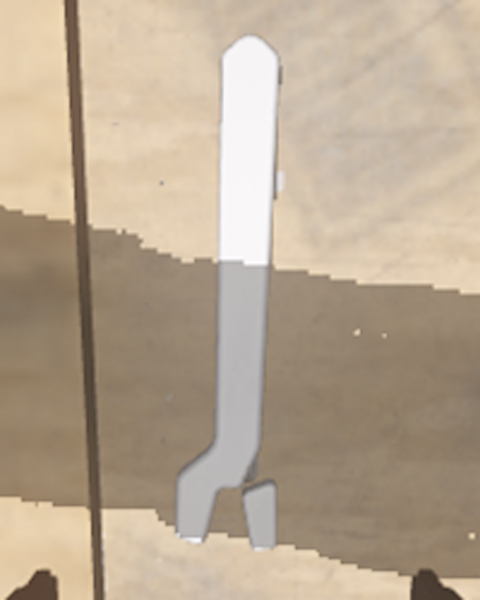

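The wrench lies with jaws at -y. Its outline spans x 570–616 and its handle centre is at (601.5,25), about 8 mm off the outline middle and slanted 1.7°. I'll grip across the handle.

Request:
jog_arm --motion '[[[28,2,30],0.026],[[56,4,70],0.026],[[57,4,115],0.026],[[57,4,155],0.026],[[57,4,180],0.026]]'

```text
t: 35.3
eef_pos: [601.1, 25.8, 53.8]
tcp_rot: [-3.139, -0.0, 1.543]
ft_force: [-0.4, -0.3, 0.0]
opening: 0.799
grip_force: 0.0
```

Request:
jog_arm --motion '[[[0,0,15],0],[[0,0,27],0],[[0,0,30],0],[[0,0,30],0]]'

```text
t: 35.7
eef_pos: [602.5, 25.3, 27.1]
tcp_rot: [3.141, 0.0, 1.543]
ft_force: [-0.1, -0.0, 0.6]
opening: 0.8
grip_force: 0.0
```

Request:
jog_arm --motion '[[[0,0,0],0],[[0,0,0],0],[[0,0,0],0],[[0,0,0],0],[[0,0,0],0]]' --grip 1

```text
t: 36.2
eef_pos: [601.9, 25.4, 26.8]
tcp_rot: [-3.141, -0.0, 1.543]
ft_force: [-4.3, 0.5, 3.2]
opening: 0.432
grip_force: 2.2
```

Request:
jog_arm --motion '[[[0,0,0],0],[[0,0,0],0],[[0,0,0],0]]'

```text
t: 36.5
eef_pos: [601.6, 25.4, 26.7]
tcp_rot: [-3.141, -0.0, 1.543]
ft_force: [-4.4, 0.2, 4.1]
opening: 0.336
grip_force: 29.8
```

Request:
jog_arm --motion '[[[0,0,-8],0],[[0,0,-25],0],[[0,0,-50],0],[[0,0,-80],0],[[0,0,-90],0]]'

```text
t: 37.0
eef_pos: [603.5, 25.3, 119.4]
tcp_rot: [3.137, 0.0, 1.543]
ft_force: [0.8, -0.3, -3.9]
opening: 0.332
grip_force: 29.7
```

Request:
jog_arm --motion '[[[0,0,0],0],[[0,0,0],0]]'

```text
t: 37.2
eef_pos: [601.8, 25.4, 115.7]
tcp_rot: [-3.141, 0.0, 1.543]
ft_force: [0.1, -0.5, -4.3]
opening: 0.334
grip_force: 29.7
```

```bash
python3 obj.py pics/wl.png wrench:100; python3 - <<'E'
from h import *
p=read_camera("wrist")
for d in cut_out("wrench",p)[:1]:
    m=d["region"];print(d["p"],d["box"])
    for v in range(int(d["box"][1])+3,int(d["box"][3]),15):
        us=np.flatnonzero(m[v])
        if len(us): a,b=at(p,us[0],v,102)[:2],at(p,us[-1]+1,v,102)[:2];print(v,us[0],us[-1]+1,a.round(1),(b-a)[0].round(1),((a+b)/2)[0].round(1))
E
```

```text
37.2 [601.8  25.4 115.7] [-3.141  0.     1.543] 0.334 29.67201540568567
wrench 0.56 [261.0, 25.0, 314.0, 357.0] [array([605.4,  52.7]), array([160.8,  23.6]), np.float64(88.5)]
0.83 [260.2, 26.5, 319.4, 354.9]
29 279 297 [603.6 131.5] 7.4 607.3
44 262 313 [596.5 126. ] 21.1 607.0
59 261 315 [595.8 120.3] 22.6 607.1
74 260 314 [595.2 114.4] 22.8 606.6
89 260 313 [594.9 108.4] 22.6 606.2
104 261 313 [595.1 102.2] 22.4 606.3
119 262 312 [595.3  95.9] 21.8 606.2
134 262 312 [595.   89.5] 22.1 606.1
149 263 312 [595.2  83. ] 21.8 606.2
164 263 312 [595.   76.3] 22.1 606.0
179 263 312 [594.7  69.4] 22.3 605.9
194 264 311 [594.9  62.4] 21.7 605.8
209 265 310 [595.1  55.2] 21.0 605.6
224 265 310 [594.8  47.9] 21.2 605.5
239 265 310 [594.6  40.4] 21.5 605.3
254 267 310 [595.3  32.7] 20.8 605.6
269 267 309 [595.   24.8] 20.5 605.3
284 266 309 [594.2  16.8] 21.3 604.8
329 268 307 [594.3  -8.7] 20.0 604.3
344 269 308 [594.5 -17.6] 20.3 604.7
```

View pics/wl.png

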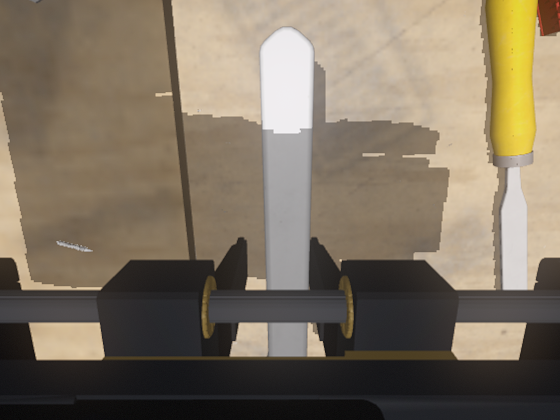

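The visible handle sits about 3 mm to +x of the pads, because the grip centred it on the 32 mm grip section, and it is nearly parallel to the fingers. The target over the tray is (525.3,-254.6), yaw -0.14.

Request:
jog_arm --motion '[[[-15,-4,0],0],[[-45,-11,0],0],[[-80,-19,0],0],[[-117,-28,0],0],[[-155,-37,0],0]]'

```text
t: 37.9
eef_pos: [559.8, -130.4, 116.3]
tcp_rot: [-3.141, -0.0, 1.543]
ft_force: [1.3, -1.1, -4.4]
opening: 0.33
grip_force: 29.7
```

Request:
jog_arm --motion '[[[-38,-10,0],0],[[-74,-19,0],0],[[-104,-26,0],0.06],[[-122,-30,0],0.17],[[-127,-32,0],0.29]]'

```text
t: 38.4
eef_pos: [524.1, -257.3, 116.2]
tcp_rot: [-3.141, 0.0, 1.246]
ft_force: [-0.1, 0.2, -4.3]
opening: 0.332
grip_force: 29.7
```

Request:
jog_arm --motion '[[[0,0,0],0.13],[[0,0,0],0.26],[[0,0,0],0.39],[[0,0,0],0.52],[[0,0,0],0.65]]'

```text
t: 38.9
eef_pos: [524.6, -255.2, 116.2]
tcp_rot: [-3.141, 0.0, 0.597]
ft_force: [0.7, 0.4, -4.4]
opening: 0.333
grip_force: 29.7
```

Request:
jog_arm --motion '[[[0,0,0],0.13],[[0,0,0],0.26],[[0,0,0],0.39],[[0,0,0],0.52],[[0,0,0],0.65]]'

```text
t: 39.4
eef_pos: [524.6, -255.2, 116.2]
tcp_rot: [-3.141, 0.001, -0.053]
ft_force: [0.2, -0.3, -3.6]
opening: 0.334
grip_force: 29.7
```

Request:
jog_arm --motion '[[[0,0,0],0.07],[[0,0,0],0.093],[[0,0,0],0.093],[[0,0,0],0.093]]'

```text
t: 39.8
eef_pos: [525.0, -254.8, 116.5]
tcp_rot: [-3.142, 0.0, -0.139]
ft_force: [1.0, 0.3, -4.2]
opening: 0.333
grip_force: 29.7
```

```bash
python3 obj.py pics/wt.png wrench:100 bolting_tray:20 bolt_mid:15 marker_mid:15; python3 - <<'E'
from h import *
q=read_camera("scene");cv2.imwrite("pics/sc2.png",cv2.resize(q["img"][200:360,340:520],None,fx=4,fy=3.6,interpolation=cv2.INTER_CUBIC))
w=read_camera("wrist")["img"]
a=cv2.resize(w,(448,336));b=cv2.resize(q["img"][220:360,350:520],(340,336))
cv2.imwrite("pics/combo.png",np.hstack([a,b]))
E
```

```text
39.8 [ 525.  -254.8  116.5] [-3.142  0.    -0.139] 0.333 29.672217874594935
wrench 0.73 [262.0, 24.0, 314.0, 356.0] [array([ 550.6, -263.2]), array([ 23.4, 160.4]), np.float64(82.1)]
bolting_tray 0.95 [208.0, 8.0, 441.0, 356.0] [array([ 530. , -287.1]), array([143.5, 250.8]), np.float64(83.2)]
bolt_mid 0.78 [357.0, 38.0, 406.0, 166.0] [array([ 591.7, -335.1]), array([27.8, 82.7]), np.float64(82.7)]
marker_mid 0.86 [360.0, 191.0, 382.0, 262.0] [array([ 506.6, -322.6]), array([15.2, 51.9]), np.float64(82.4)]
```

View pics/combo.png

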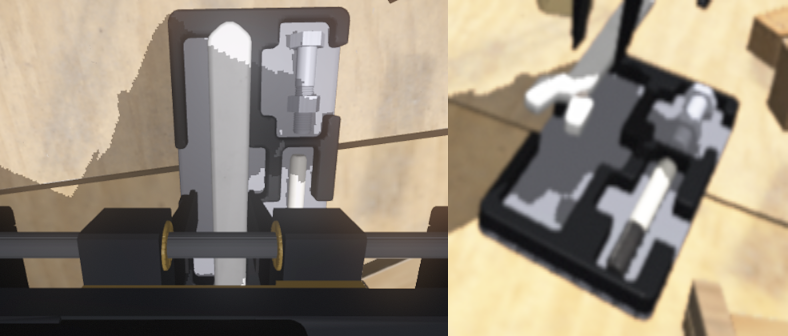

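The bolt and marker lie in their pockets, and the wrench is centred over its own. I'll lower slowly.

Request:
jog_arm --motion '[[[0,0,25],0],[[0,0,50],0],[[0,0,68],0],[[0,0,76],0],[[0,0,80],0]]'

```text
t: 40.65
eef_pos: [525.2, -254.6, 36.1]
tcp_rot: [-3.141, 0.001, -0.14]
ft_force: [-0.3, 0.3, -4.4]
opening: 0.334
grip_force: 29.7
```

Request:
jog_arm --motion '[[[0,0,1],0],[[0,0,2],0],[[0,0,3],0],[[0,0,3],0],[[0,0,3],0]]'

```text
t: 41.15
eef_pos: [525.4, -254.7, 34.0]
tcp_rot: [3.141, -0.001, -0.14]
ft_force: [-0.1, 0.3, -4.2]
opening: 0.337
grip_force: 29.7
```

```bash
python3 obj.py pics/wt2.png wrench:17; python3 - <<'E'
from h import *
q=read_camera("scene")["img"];w=cv2.imread("pics/wt2.png")
cv2.imwrite("pics/combo2.png",np.hstack([cv2.resize(w,(448,336)),cv2.resize(q[220:360,350:520],(340,336))]))
s=state();print(s["eef_pos"],s["ft_force"])
E
```

```text
41.15 [ 525.4 -254.7   34. ] [ 3.141e+00 -1.000e-03 -1.400e-01] 0.337 29.672008622183057
wrench 0.62 [260.0, 23.0, 317.0, 357.0] [array([ 550.7, -263.8]), array([ 24.1, 161. ]), np.float64(82.5)]
[ 525.34346369 -254.62142788   33.84257472] [-0.09239238 -0.15359981 -4.28686445]
```

It's 13 mm into the pocket with no contact force, so I'll finish lowering, release and retreat.

Request:
jog_arm --motion '[[[0,0,1],0],[[0,0,2],0],[[0,0,2],0]]'

```text
t: 41.6
eef_pos: [525.3, -254.6, 31.7]
tcp_rot: [3.142, -0.0, -0.14]
ft_force: [-0.3, -0.5, -1.9]
opening: 0.331
grip_force: 29.7
```

Request:
jog_arm --motion '[[[0,0,0],0],[[0,0,0],0],[[0,0,0],0],[[0,0,0],0]]' --grip 0.58

```text
t: 42.0
eef_pos: [525.4, -254.7, 31.8]
tcp_rot: [3.141, -0.0, -0.14]
ft_force: [-0.1, -0.2, -1.0]
opening: 0.417
grip_force: 0.0
```

Request:
jog_arm --motion '[[[0,0,-10],0],[[0,0,-35],0],[[0,0,-70],0],[[0,0,-110],0],[[0,0,-150],0]]'

```text
t: 42.5
eef_pos: [525.0, -254.4, 183.9]
tcp_rot: [3.142, -0.0, -0.14]
ft_force: [0.2, 0.3, -0.4]
opening: 0.419
grip_force: 0.0
```

Request:
jog_arm --motion '[[[-40,0,-20],0],[[-80,0,-40],0],[[-80,0,-40],0],[[-80,0,-40],0]]'

```text
t: 42.9
eef_pos: [445.9, -243.6, 223.0]
tcp_rot: [3.14, -0.002, -0.141]
ft_force: [0.4, 0.7, 0.1]
opening: 0.42
grip_force: 0.0
```

```bash
python3 obj.py pics/f.png wrench:17 bolting_tray:20 bolt_mid:17 marker_mid:13; python3 - <<'E'
from h import *
q=read_camera("scene")["img"];w=cv2.imread("pics/f.png")
cv2.imwrite("pics/combo3.png",np.hstack([cv2.resize(w,(448,336)),np.vstack([cv2.resize(q[220:360,350:520],(340,190)),cv2.resize(q[170:260,100:260],(340,146))])]))
E
```

```text
42.9 [ 445.9 -243.6  223. ] [ 3.14e+00 -2.00e-03 -1.41e-01] 0.42 0.0
wrench 0.82 [257.0, 0.0, 301.0, 213.0] [array([ 516.8, -253.7]), array([ 45.5, 197.5]), np.float64(82.9)]
bolting_tray 0.89 [229.0, 1.0, 391.0, 239.0] [array([ 499. , -282.9]), array([143. , 225.1]), np.float64(82.9)]
bolt_mid 0.82 [338.0, 0.0, 368.0, 66.0] [array([ 577.7, -332.7]), array([26.7, 55.5]), np.float64(84.5)]
marker_mid 0.79 [337.0, 85.0, 355.0, 222.0] [array([ 463.6, -318.1]), array([ 16.8, 135.9]), np.float64(82.5)]
```

View pics/combo3.png

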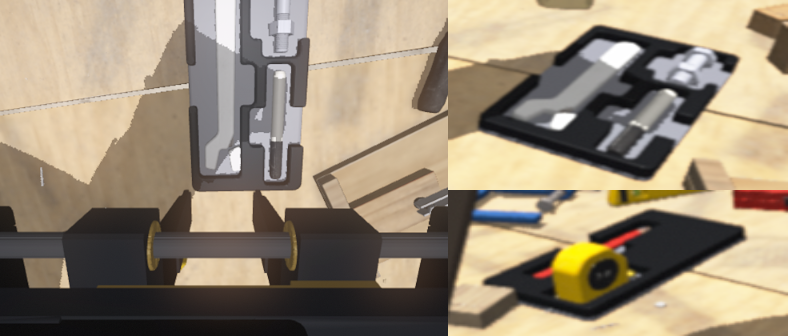

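All five pieces lie in their pockets: wrench, marker and bolt in the bolting tray, tape upright and pencil in the setting-out tray. I'm handing in.

```bash
python3 -c "
from cell import *
print(job_done())"
```

```text
the job is handed in; nothing more can be done
None
```

I placed all five pieces in their pockets, left the glue bottle and chisel where they were, and handed the job in at about 43 s; the final pictures looked right, but the hand-in returned no verdict.

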